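# Quarantine a failed transformer in the locking reject box

## Robot

A 7-joint arm with a two-finger parallel gripper is mounted at the origin on the work surface. World frame = base frame: x ahead of the robot, y to its left, z up, the work surface at z = 0. Lengths are in mm, angles in rad, forces in N, time in s.
With the tool pointing down it reaches from about 425 to 925 mm from the base axis. Payload 6.8 kg.
Tool frame: the origin (TCP) lies midway between the tips of the shut fingers; the grasp point (between the pads) lies manip.grip_point_offset behind it (manip.grip_point_offset is the distance from the TCP to the grasp point, in mm); z points along the fingers, y is the line along which they close (so a half turn about z gives the same grasp; the last joint's range is limited). The gripper opens to 85 mm and grips with 20 to 120 N. Pads are 22 mm wide; open, the fingers measure 114 mm over their backs; the gripper's body (76 mm by 85 mm) begins 54 mm behind the grasp point. The pads swing forward as they close: fully open they stand 13 mm farther back than shut.
Start: joints at [-1.29, 0.477, 0.022, 1.555, -0.011, 1.109, -0.083], TCP at [255.876, 624.64, 231.308] pointing down, gripper open.
Joint ranges: [-2.96, 2.96], [-0.34, 2.1], [-1.41, 1.46], [0.24, 2.44], [-1.37, 4.51], [0.17, 1.92], [-2.96, 2.96]. Speed limits (rad/s): [2.39, 2.39, 3.14, 3.14, 3.14, 3.14, 3.14].

## Interface

Orientations are given as [roll, pitch, yaw] about the fixed x, y, z axes, in that order (R = Rz(yaw) Ry(pitch) Rx(roll)).
In Python, from bench import manip gives the robot as it stands. Calls block until the motion is done:
- manip.move_ptp(position, orientation): joint-space move of the TCP to a pose.
- manip.move_l(position, ori=None, rate=150, threshold=None): straight line of the TCP; ori=None keeps the orientation; rate is the mean speed in mm/s. With threshold (N) it stops when the force on the tool has changed by that much, and returns True; else False.
- manip.move_joints(angles): joint-space move.
- manip.grip(opening): opening from 0.0 (shut) to 1.0 (fully open); the grip force is fixed at half the most; returns when the fingers have stopped.
- manip.sleep(seconds).
- manip.solve_ik(position, orientation): joint angles nearest the present ones, or None.
- manip.get_state(): the state.
- manip.grab_frame(name): name is "side" or "top"; returns (picture, depth): 480x640x3 uint8, red, green, blue; 480x640 float32, mm along the optical axis (not along the pixel's ray), 0 where there is no reading.
- manip.camera_model(name): a dict with "fx", "fy", "cx", "cy" (pixels), "D" ([k1, k2, p1, p2, k3] as OpenCV has them; the pictures are not rectified), "R" (3x3) and "t" (3): a world point X has camera coordinates R X + t. Camera axes: x right, y down, z forward; pixel columns grow to the right and rows downward; lengths in mm; the calibration is good to about 2 mm. A picture is of the moment at which its call begins. camera_model takes no time and is no camera call.
A pose or a line that the arm cannot do raises manip.MotionError and nothing moves.
- manip.job_done(): hands the job in; it is judged then, once.
Trained networks look in the newest picture that a camera, given by its name, has taken for a name from the list of things; names that differ only in an ending like _2 or _b are one class to them, and where a whole thing is asked for, a point or a joint stands for the part that bears it (a point fixed in the world has none). Each returns a list of dicts, best first, with "conf" (0 to 1); they miss things now and then, are a little off and sometimes report something else, mostly with a low value. They report only what shows in the picture. A call takes as long as a camera call.
- manip.spot_in(camera, name): "xyz" ([x, y, z] in mm, in world coordinates, good to about 4 mm: the middle of the surface that is visible of it).
- manip.trace(camera, name): "mask" (480x640 bool, what is visible of it).
The state is a dict: "t": time; "joint_positions": joint angles; "qd": joint speeds; "joint_efforts": joint torques, N m; "tool_pos": TCP position; "ee_rot": TCP orientation; "force": force on the tool from outside, world axes, zero at the start; "wrist_torque": the same for the moment, N m; "finger_gap": opening from 0.0 (shut) to 1.0 (fully open); "grasp_force": force on a finger pad.
Only numpy, scipy, OpenCV 4.12 (cv2) and the standard library are available. Lean on these libraries where they do the work, as an engineer would, in place of code of your own. Each camera call takes 0.05 s, during which the arm holds its last target. There are 200 camera calls.

## Task

The laminated transformer on the bench has failed its insulation test: put it in the reject box and then shut the lid. Press the lid down against its spring buffers so that the lever's tongue can slip in under the keeper, and swing the lever clockwise, about a quarter turn, just until the tongue drops into the keeper's notch and the lid stays locked when you let go; do not drive it on past the notch. Do not use brute force on the box (a firm hand is enough), and leave the toroid, the multimeter and the screwdriver where they lie.

Things in the scene. Friction and masses are not known exactly. Their poses are not given: they have to be found in the camera images.
- transformer: Failed part, loose, standing on its foot plate (88 x 24 mm, along its x): dark steel lamination block 66 (x) by 30 (y) by 58 mm high, with a tan coil through its middle, 42 (x) by 46 (y) mm, 12 to 46 mm above the bench. About 0.45 kg. Origin: centre of the underside, z up. Grips well across the coil (46 mm, along its y).
- reject_box: Beige sheet-metal box with a hinged lid, fixed to the bench on levelling feet, its underside 12 to 30 mm up: outside 190 (x) by 240 (y) by 110 mm high, walls and floor 4 mm. Origin: centre of the underside, z up; +x points to the hinge side, -x to the front, where the latch is.
- lid (a joint): Lid angle, rad. 0: fully down, flat on the rim. Starts open, leaning back past the upright at 1.7 to 1.83 (stop 1.85), where it stays. Brought forward below about 1.2 it falls shut by itself, damped, in about 2 s. Shut but unlocked it rests on the buffers at 0.05 (front edge 10 mm up); locked, at 0.032; caught under a partly turned lever, at 0.011.
- lever (a joint): Lever angle, rad, clockwise seen from above the shut lid. 0: unlocked, pointing from its axis to the hinge; 1.57: pointing to the box's -y along the front edge. Starts at 0 to 0.35, held by friction (0.12 N m). Locks somewhere from 1.27 to 1.92, as the keeper is set, with 0.09 to 0.15 rad of play. Under the lid it turns a 34 mm steel tongue: along the box's -y at 0, to the front at 1.57.
- lid_hinge (a point): Middle of the hinge line, which runs along the box's y at rim height (110 mm over the box's underside), 98 mm behind the box's centre. The lid is a flat plate 4 mm thick, 250 mm wide, reaching 202 mm from this line, its front and side edges turned 10 mm down. Its underside lies in the hinge plane: fully down, its top is 4 mm above the rim.
- lid_edge (a point): Middle of the lid's front edge on its outer (upper) face, 202 mm from the hinge line; the highest point of the open lid.
- lever_axis (a point): The lever's turning axis at the lid's upper face, 152 mm from the hinge line, mid-width. Black lever: round hub of 30 mm and an arm 16 mm wide; underside of the arm 5.5 mm, top of hub and arm 23.5 mm above the lid's face.
- lever_end (a point): Middle of the free end of the lever's arm, at its top, 94 mm from the axis.
- keeper (a point): Steel keeper inside the front wall, slotted: set up to 7 mm to either side of this point. If the lid is over 2 mm short of fully down the tongue butts on it at lever angle 0.53. Once under it the lid may be let up: the lever then turns with 0.2 N m, and at the notch the lid springs up 4 mm, the lever is barred from turning back and resists going on; over 0.8 N m, or lid held down, it overshoots.
- buffer (a point): Top of the left one of two spring buffers (upright rubber pins of 12 mm inside the front corners) that stand 9 mm above the rim and push the lid up. Holding the lid fully down takes a moment of 1.4 N m about the hinge: 9 N at the lever's axis, 13 N at 105 mm from the hinge, 17 N at 80 mm. Fully down is a firm stop.
- toroid: Bystander: round copper-wound toroidal transformer, 90 mm across, 40 mm high, loose, 0.8 kg. Origin: centre of the underside.
- multimeter: Bystander: grey hand-held meter lying on its back, 145 (x) by 75 (y) by 34 mm (dial to 45 mm), loose. Origin: centre of the underside.
- screwdriver: Bystander: screwdriver with a black handle, 200 mm long, lying along its x, 26 mm thick, loose. Origin: middle of its length, on the bench.

How it is judged:
By the outcome, as a careful person would: the job done as asked, in the order asked, and still so for the second after the job is handed in, with the robot touching nothing.
It also fails if it takes over 72 s, if anything falls off the work surface, if the arm or the gripper's body presses on something with over 40 N, if the wrist force passes 120 N, or if a joint passes its speed limit or range.

## Working session

There is one attempt and no reset: what is moved stays moved. The work goes in short steps, each a Python script; the robot and the scene stay as the last script left them, time stands still between calls to the robot, and variables do not carry over. Pictures are saved under pics/ and viewed, at most 10 in all, crops included, and the job is handed in when it is done.

```bash
ls; mkdir -p pics; python3 - <<'E'
from bench import manip
import cv2, numpy as np
ims=[]
for c in("side","top"):
    p,d=manip.grab_frame(c); cv2.imwrite(f"pics/{c}0.png",p[:,:,::-1]); np.save(f"d_{c}.npy",d)
    m=manip.camera_model(c); R=np.array(m["R"]); print(c,m["fx"],m["cx"],m["cy"],m["D"],"C",-R.T@np.array(m["t"]),R.round(2).tolist())
    for n in ["transformer","reject_box","lid_edge","lid_hinge","lever_axis","lever_end","keeper","buffer","toroid","multimeter","screwdriver","lid"]:
        try: print(n,[(np.round(x["xyz"]).tolist(),round(x["conf"],2)) for x in manip.spot_in(c,n)[:2]])
        except Exception as e: print(n,e)
print(manip.grip_point_offset,manip.get_state())
E
```

```text
pics
side 524.6896944856769 325.61651033221983 243.7818825557517 [-0.15126548  0.          0.          0.          0.        ] C [ 310.63762106 -776.9899581   990.03441675] [[0.96, -0.28, 0.02], [-0.2, -0.71, -0.68], [0.2, 0.65, -0.73]]
transformer [([424.0, 305.0, 49.0], 0.75), ([680.0, 352.0, 34.0], 0.24)]
reject_box [([560.0, -43.0, 98.0], 0.89)]
lid_edge [([625.0, -69.0, 236.0], 0.74), ([615.0, -63.0, 276.0], 0.29)]
lid_hinge [([624.0, -71.0, 234.0], 0.86), ([613.0, -62.0, 281.0], 0.21)]
lever_axis [([412.0, -350.0, 44.0], 0.69), ([622.0, -69.0, 240.0], 0.62)]
lever_end [([623.0, -63.0, 280.0], 0.51), ([560.0, -40.0, 94.0], 0.41)]
keeper [([555.0, -39.0, 88.0], 0.59)]
buffer [([564.0, -41.0, 90.0], 0.95)]
toroid [([410.0, -349.0, 45.0], 0.63), ([622.0, -70.0, 241.0], 0.45)]
multimeter [([681.0, 354.0, 35.0], 0.92)]
screwdriver [([677.0, -348.0, 19.0], 0.63), ([423.0, 305.0, 50.0], 0.27)]
lid [([625.0, -71.0, 236.0], 0.71)]
top 438.9004428586518 318.672989627834 240.8298690593952 [-0.04462636  0.          0.          0.          0.        ] C [390.13046292 -12.41878086 937.2956320
[... 737 characters left out ...]
-1.29014361,  0.47701658,  0.0224014 ,  1.55540035, -0.0114863 ,
        1.1093162 , -0.08309888]), 'qd': array([ 1.93150179e-03, -5.59862736e-04, -9.20500480e-05,  2.33027957e-04,
       -2.84031887e-04,  3.96085936e-04, -1.07190049e-03]), 'joint_efforts': array([ 2.35362968e-04, -5.96340108e+01,  1.60608418e+00, -2.81528950e+01,
        1.23967588e-02,  1.81117015e-03, -9.81810047e-06]), 'tool_pos': array([255.8510391 , 624.64338942, 231.29665919]), 'ee_rot': array([-3.14158084e+00,  8.10158650e-07,  2.75282481e+00]), 'force': array([ 0.46906027,  1.01356557, -1.00679313]), 'wrist_torque': array([-0.02527266,  0.00973032,  0.00532878]), 'grasp_force': 0.0, 'finger_gap': 1.0030228787657438}
```

View pics/side0.png

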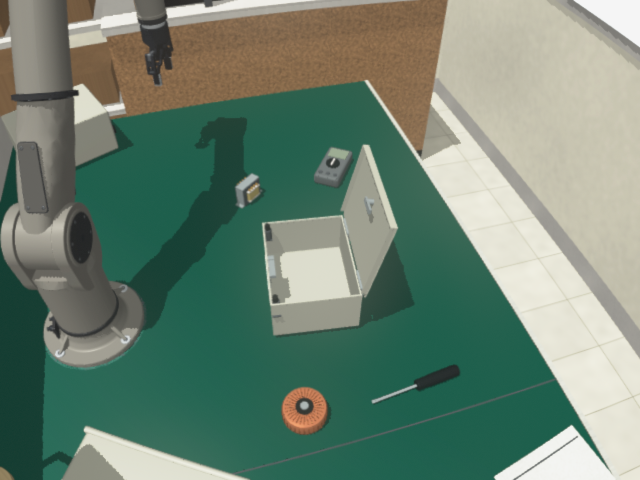

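View pics/top0.png

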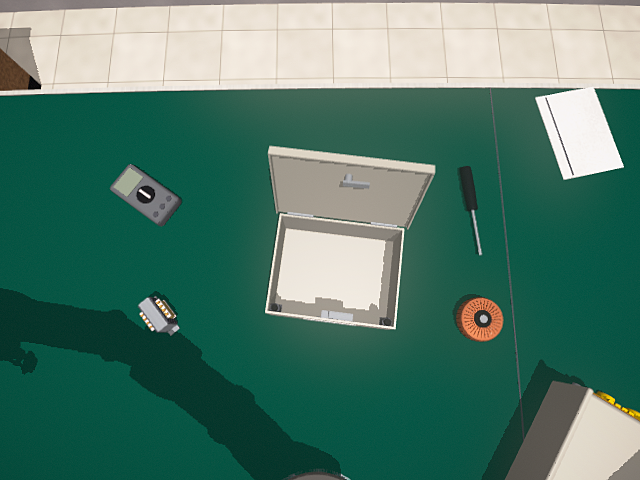

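The scene is clear: transformer near top-view pixel (158,313), open box at (270–405, 212–328) with its lid at the far side, and the bystanders well away. Next I fit poses from the depth data.

```bash
cat > h.py <<'E'
from bench import manip
import cv2, numpy as np
def cloud(c,d):
    m=manip.camera_model(c); K=np.array([[m["fx"],0,m["cx"]],[0,m["fy"],m["cy"]],[0,0,1]]); R=np.array(m["R"]); t=np.array(m["t"])
    v,u=np.mgrid[0:480,0:640]
    n=cv2.undistortPoints(np.stack([u.ravel(),v.ravel()],1).astype(np.float64)[:,None],K,np.array(m["D"]))[:,0].reshape(480,640,2)
    P=np.dstack([n[...,0]*d,n[...,1]*d,d])
    P=(P-t)@R; P[d<=0]=np.nan
    return P
def proj(c,X):
    m=manip.camera_model(c); K=np.array([[m["fx"],0,m["cx"]],[0,m["fy"],m["cy"]],[0,0,1]])
    return cv2.projectPoints(np.array(X,float).reshape(-1,1,3),cv2.Rodrigues(np.array(m["R"]))[0],np.array(m["t"]),K,np.array(m["D"]))[0][:,0]
def rect(P): 
    r=cv2.minAreaRect(P[:,:2].astype(np.float32)); return np.round(r[0],1),np.round(r[1],1),round(r[2],1)
def near(P,x,y,r,z0,z1):
    P=P.reshape(-1,3); P=P[~np.isnan(P[:,0])]
    return P[(np.hypot(P[:,0]-x,P[:,1]-y)<r)&(P[:,2]>z0)&(P[:,2]<z1)]
E
python3 - <<'E'
from h import *
for c in("top","side"):
    P=cloud(c,np.load(f"d_{c}.npy"))
    q=near(P,560,-10,60,0,60); print(c,"floor in box hist",np.histogram(q[:,2],bins=range(0,61,4))[0])
    q=near(P,422,312,70,52,66); print("tr top",len(q),rect(q),np.median(q[:,2]))
    q=near(P,422,312,70,8,66); print("tr all",rect(q))
    q=near(P,422,312,70,25,50); print("tr coil",rect(q))
    q=near(P,530,-50,230,100,150); print("z hist",np.histogram(q[:,2],bins=range(100,151,4))[0])
    q=near(P,640,-60,200,165,400); 
    cen=q.mean(0); w=np.linalg.svd(q-cen,full_matrices=False)[2]; print("lid",len(q),cen.round(1),w.round(3).tolist(),q.min(0),q.max(0))
E
```

```text
top floor in box hist [   0    0    0   30 1325  892   25   15   21   14   21   14   23   15
   19]
tr top 564 (array([428.3, 322.2]), array([69. , 44.1]), 39.0) 59.01323275849351
tr all (array([428.1, 321.8]), array([69.8, 48.3]), 40.4)
tr coil (array([427.6, 321.6]), array([68.1, 48. ]), 40.4)
z hist [ 117  124  122  139  190  417 1008  276  183  145  129  155]
lid 8435 [630.8 -58.9 256.3] [[-0.135, -0.991, 0.003], [0.19, -0.023, 0.981], [-0.972, 0.133, 0.192]] [ 585.68743828 -184.93001308  165.00633851] [665.82871653  69.42568702 327.59024489]
side floor in box hist [  0   0   0  45 752 528  24  10  10  13   8   5  13   6  14]
tr top 212 (array([427.5, 319.6]), array([71.6, 37.1]), 34.2) 58.12242335468028
tr all (array([425.5, 321.5]), array([72.8, 49.8]), 36.5)
tr coil (array([425.8, 310.5]), array([45.3, 67.3]), 89.0)
z hist [220 224 228 236 258 446 577 151  98  70  78  76]
lid 3876 [625.9 -65.  253. ] [[0.124, 0.991, -0.046], [-0.205, -0.02, -0.979], [-0.971, 0.131, 0.201]] [ 583.05635307 -184.3449787   165.0216813 ] [663.70069775  71.46665103 327.96898089]
```

```bash
python3 - <<'E'
import cv2
a=cv2.imread("pics/top0.png")[130:345,255:445]; b=cv2.imread("pics/top0.png")[280:345,125:190]
a=cv2.resize(a,None,fx=2.7,fy=2.7,interpolation=cv2.INTER_CUBIC); b=cv2.resize(b,(280,280),interpolation=cv2.INTER_CUBIC)
import numpy as np
o=np.zeros((a.shape[0],800,3),np.uint8); o[:, :a.shape[1]]=a; o[:280,520:800]=b
cv2.imwrite("pics/crop1.png",o)
E
```

```text
(no output)
```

View pics/crop1.png

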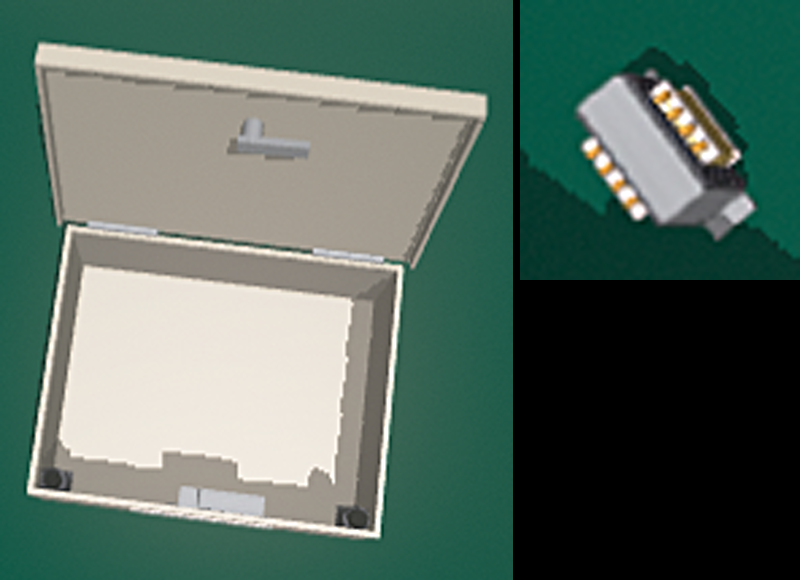

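```bash
cat >> h.py <<'E'
def ray(c,uv,z):
    m=manip.camera_model(c); K=np.array([[m["fx"],0,m["cx"]],[0,m["fy"],m["cy"]],[0,0,1]]); R=np.array(m["R"]); C=-R.T@np.array(m["t"])
    n=cv2.undistortPoints(np.array(uv,float).reshape(-1,1,2),K,np.array(m["D"]))[:,0]
    d=np.c_[n,np.ones(len(n))]@R; return C+d*((z-C[2])/d[:,2])[:,None]
E
python3 - <<'E'
from h import *
a=np.array([(28,493),(378,538),(402,266),(67,226)])/2.7+[255,130]
for z in(122,126,130):
    X=ray("top",a,z)[:,:2]; e=np.roll(X,-1,0)-X
    print(z,X.round(1).tolist(),X.mean(0).round(1),np.linalg.norm(e,axis=1).round(1),np.degrees(np.arctan2(e[:,1],e[:,0])).round(1))
b=(np.array([(578,105),(622,75),(708,187),(658,225)])-[520,0])/ (280/65)+[125,280]
X=ray("top",b,58)[:,:2]; e=np.roll(X,-1,0)-X
print(X.round(1).tolist(),X.mean(0).round(1),np.linalg.norm(e,axis=1).round(1),np.degrees(np.arctan2(e[:,1],e[:,0])).round(1))
# side: transformer top face & box rim via masks of depth
for c in("top","side"):
    P=cloud(c,np.load(f"d_{c}.npy"))
    q=near(P,424,314,70,-50,10); print(c,"bench z",np.median(q[:,2]))
    q=near(P,560,-40,90,10,30); print("floor z",np.median(q[:,2]))
    # block top, tight; lid edge
    q=near(P,424,314,60,56,62); print(q.mean(0),np.degrees(cv2.fitLine(q[:,:2].astype(np.float32),cv2.DIST_L2,0,.01,.01)[:2].ravel()@[0,0]) , rect(q))
    q=near(P,560,-45,200,123,131); print("rim",rect(q))
E
```

```text
122 [[427.4, 89.1], [395.2, -148.0], [584.0, -173.0], [615.4, 64.4]] [505.5 -41.9] [239.3 190.4 239.5 189.6] [-97.7  -7.6  82.5 172.5]
126 [[427.2, 88.6], [395.2, -147.3], [583.0, -172.3], [614.3, 64.0]] [504.9 -41.8] [238.1 189.5 238.3 188.7] [-97.7  -7.6  82.5 172.5]
130 [[427.0, 88.1], [395.2, -146.7], [582.1, -171.5], [613.2, 63.6]] [504.4 -41.6] [236.9 188.5 237.1 187.8] [-97.7  -7.6  82.5 172.5]
[[447.7, 352.9], [461.6, 333.0], [409.9, 289.4], [392.8, 311.7]] [428.  321.8] [24.2 67.6 28.1 68.7] [ -55.1 -139.8  127.6   36.9]
top bench z 1.0655827601528267
floor z 19.649248335284486
[427.88975724 321.2793142   59.21905058] 0.0 (array([428.3, 322.2]), array([69. , 30.2]), 38.9)
rim (array([509.3, -41.8]), array([246.4, 196.1]), 82.3)
side bench z 1.418663451408567
floor z 19.52277158712725
[426.85839771 320.49140096  58.66294563] 0.0 (array([428.3, 319.3]), array([70.9, 35.9]), 37.0)
rim (array([505.8, -40.9]), array([251. , 197.8]), 83.0)
```

```bash
cat > s1.py <<'E'
from h import *
D=np.radians; pi=np.pi
s=manip.get_state; print("t",s()["t"])
y1=D(38.5); y2=D(-7.6)
for p,y in[((427.7,321,12),y1),((495,-40.5,33),y2),((495,-40.5,205),y2)]: print(manip.solve_ik(p,[pi,0,y]))
manip.move_ptp([427.7,321,100],[pi,0,y1])
manip.move_l([427.7,321,12],rate=120)
manip.grip(0.0); x=s(); print(x["t"],x["finger_gap"],x["grasp_force"],x["force"])
manip.move_l([427.7,321,215],rate=200)
x=s(); print(x["t"],x["finger_gap"],x["grasp_force"],x["force"])
p,d=manip.grab_frame("side"); cv2.imwrite("pics/lift.png",p[:,:,::-1][:330,100:500])
E
python3 s1.py
```

```text
t 1.3
[-1.05675301  0.59909267  0.38011294  2.0612414  -0.40963385  0.55308438
 -1.28297842]
[-0.53102526  0.5719008   0.62084553  2.15439625 -0.6011108   0.5904083
 -1.1752071 ]
[-0.83619281  0.31119327  0.96746555  2.04586398 -0.31756933  0.9398342
 -1.40383385]
4.025 0.5284936975757726 61.53634428977966 [-2.15253225  1.28224358  4.74621057]
5.1917 0.5300393269332164 62.03651547431946 [ 0.90487552  0.99620525 -5.1413012 ]
```

View pics/lift.png

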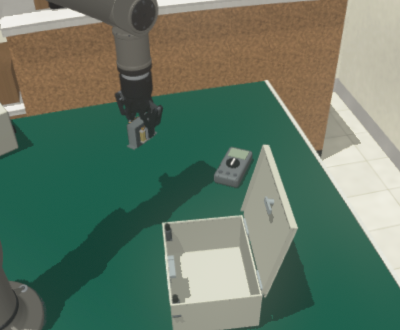

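The transformer is held upright between the fingers, clear of the bench. Now I place it in the box.

```bash
cat > s2.py <<'E'
from h import *
s=manip.get_state; pi=np.pi; y2=np.radians(-7.6)
manip.move_l([495,-40.5,215],[pi,0,y2],rate=200); print(s()["t"],s()["force"])
manip.move_l([495,-40.5,50],rate=120)
print(manip.move_l([495,-40.5,27],rate=25,threshold=6),s()["tool_pos"],s()["force"])
manip.grip(0.95)
manip.move_l([495,-40.5,230],rate=200); print(s()["t"],s()["force"])
ux=np.array([np.cos(y2),np.sin(y2),0]); uy=np.array([-ux[1],ux[0],0]); H=np.array([505,-41.8,124.5])+98*ux
for dx,z in((90,420),(90,290),(-95,290),(0,420)):
    for yw in(-7.6,82.4,172.4): print(dx,z,yw,manip.solve_ik(H*[1,1,0]+ux*dx+uy*60+[0,0,z],[pi,0,np.radians(yw)]))
p,d=manip.grab_frame("top"); cv2.imwrite("pics/placed.png",p[130:345,200:480,::-1])
E
python3 s2.py
```

```text
7.2333 [-0.78072815  0.79025273 -6.87937649]
True [494.83062915 -40.43619392  31.20252869] [-1.61162727  1.40595198  7.95865359]
11.075 [ 1.22510424  0.36505158 -1.01709038]
90 420 -7.6 [-0.59009758  0.53202942  0.87358716  1.25353792 -0.39978837  1.53016675
 -1.47670951]
90 420 82.4 [-0.423756    0.4626501   0.55782066  1.24096294 -0.23908098  1.50232679
 -0.03051281]
90 420 172.4 [-0.26186961  0.43447666  0.28954447  1.22765739 -0.12081427  1.49601626
  1.44928483]
90 290 -7.6 [-0.61035681  0.60046188  0.85844008  1.46046919 -0.46110048  1.29093627
 -1.41484927]
90 290 82.4 [-0.39344348  0.50800298  0.4789811   1.44479406 -0.23876099  1.24668038
 -0.02276973]
90 290 172.4 [-0.20162942  0.4798274   0.18351269  1.42956066 -0.08917658  1.2403291
  1.42870507]
-95 290 -7.6 [-0.93034733  0.20427922  0.91197717  1.90122733 -0.17911628  1.12056398
 -1.65337977]
-95 290 82.4 [-0.67494096  0.16600621  0.59658753  1.88940786 -0.10349866  1.11657581
 -0.17187302]
-95 290 172.4 [-0.49397889  0.15709174  0.38598347  1.87948081 -0.06556855  1.11725617
  1.35461597]
0 420 -7.6 [-0.78515419  0.34306593  0.93345596  1.49093605 -0.27594406  1.44607401
 -1.54887811]
0 420 82.4 [-0.5891143   0.2847134   0.63459325  1.47990637 -0.16893581  1.43219934
 -0.0831004 ]
0 420 172.4 [-0.41571156  0.26335928  0.39824259  1.4688249  -0.10214177  1.42990874
  1.42268617]
```

View pics/placed.png

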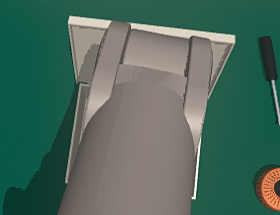

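```bash
cat >> h.py <<'E'
pi=np.pi; Y=np.radians(-7.6); ux=np.array([np.cos(Y),np.sin(Y),0]); uy=np.array([-ux[1],ux[0],0]); H=np.array([505,-41.8,0])+98*ux
s=manip.get_state
def B(dx,dy,z): return (H+ux*dx+uy*dy+[0,0,z]).tolist()   # from hinge middle, world z
E
cat > s3.py <<'E'
from h import *
x=s()["tool_pos"]
manip.move_l([x[0],x[1],430],rate=250); manip.grip(0)
manip.move_l(B(95,60,430),rate=250)
manip.move_l(B(95,60,290),rate=150); print(s()["t"],s()["force"])
print(manip.move_l(B(-100,60,290),rate=80,threshold=20),s()["tool_pos"],s()["force"],s()["t"])
manip.move_l(B(-230,60,330),rate=200); manip.move_l(B(-230,260,330),rate=250)
print(s()["t"])
for c in("top","side"):
    p,d=manip.grab_frame(c); cv2.imwrite(f"pics/{c}3.png",p[:,:,::-1]); np.save(f"d_{c}3.npy",d)
    print([(np.round(x["xyz"],1).tolist(),round(x["conf"],2)) for n in("lever_axis","lever_end","lid_edge") for x in manip.spot_in(c,n)[:2]])
p=cv2.imread("pics/top3.png")[190:340,250:430]; cv2.imwrite("pics/top3c.png",cv2.resize(p,None,fx=4,fy=4,interpolation=cv2.INTER_CUBIC))
E
python3 s3.py
```

```text
14.8917 [-0.16835771  0.0100717   0.95481699]
False [511.12336128  17.83522214 289.98925921] [-0.16102956 -0.2320365  -0.56957895] 17.475
19.2583
[([496.3, -37.7, 137.3], 0.9), ([484.3, -38.0, 162.2], 0.65), ([497.8, -41.3, 131.2], 0.56)]
[([493.9, -59.7, 135.9], 0.59), ([493.3, -96.0, 130.0], 0.52), ([485.4, -43.6, 154.3], 0.69), ([493.0, -57.7, 133.6], 0.64), ([679.2, 353.9, 32.8], 0.52)]
```

View pics/top3c.png

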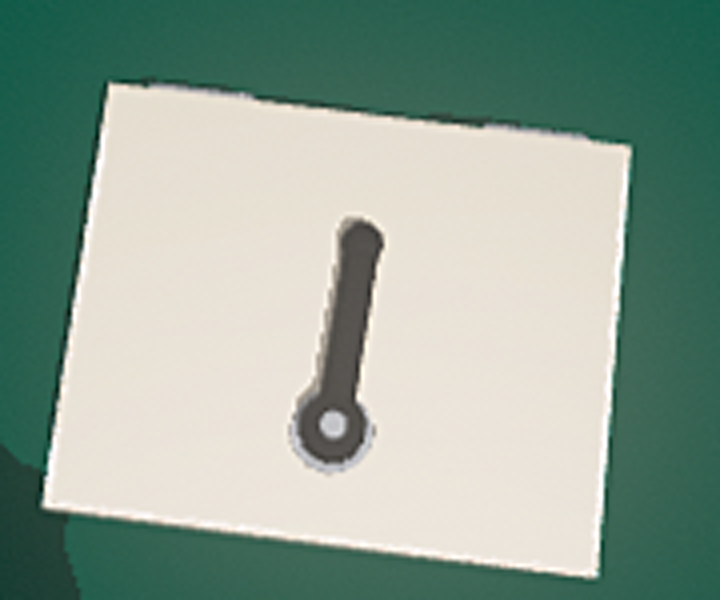

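The lid is shut on its buffers; lever hub at crop (334,425), arm tip centre near (361,235), so the lever is still near 0.

```bash
python3 - <<'E'
from h import *
X=ray("top",np.array([(334,425),(361,235)])/4+[250,190],158.5); 
for q in X: d=q-H; print(q.round(1),"box-rel",round(d@ux,1),round(d@uy,1))
e=X[1]-X[0]; print("lever",-np.arctan2(e@uy,e@ux),np.hypot(*e[:2]), s()["t"])
c=ray("top",np.array([(108,83),(630,147),(598,577),(43,508)])/4+[250,190],130); 
for q in c: d=q-H; print("corner",round(d@ux,1),round(d@uy,1))
for cc in("top","side"):
    P=cloud(cc,np.load(f"d_{cc}3.npy")); q=near(P,*B(-60,0,0)[:2],130,110,150)
    d=q-H; A=np.c_[d@ux,d@uy,np.ones(len(d))]
    for i in range(4):
        w=np.linalg.lstsq(A,q[:,2],rcond=None)[0]; k=abs(A@w-q[:,2])<3; A,q=A[k],q[k]
    print(cc,w,len(q))
for th in(0,.9,1.9): print(manip.solve_ik(B(-152+45*np.cos(th),-45*np.sin(th),128),[pi,0,Y]))
E
```

```text
[453.4 -35.5 158.5] box-rel -150.0 -0.6
[538.7 -49.  158.5] box-rel -63.6 -2.6
lever 0.023595724632545112 86.40277672683042 19.6583
corner 0.4 125.0
corner -0.2 -124.8
corner -200.8 -127.4
corner -201.4 125.6
top [-5.06213500e-02  3.11526625e-05  1.29710152e+02] 10947
side [-5.18479499e-02  2.97783409e-03  1.29248976e+02] 5407
[-0.85581233  0.54820894  1.07627338  2.11529341 -0.65120282  0.85838503
 -1.08975618]
[-0.83179401  0.54375599  1.12780357  2.15486199 -0.66864661  0.85411095
 -0.99194168]
[-0.82207083  0.39626406  1.05243335  2.24388399 -0.50807876  0.76031103
 -1.12496676]
```

```bash
cat >> h.py <<'E'
def pose(th,z,r=45,off=22.5):
    c,n=np.cos(th),np.sin(th)
    return B(-151.5+r*c+off*n, -0.3-r*n+off*c, z), [pi,0,Y-th]
def tang(th,f): return f@(ux*-np.sin(th)-uy*np.cos(th))  # + = along the swing
def slope(c="side"):
    p,d=manip.grab_frame(c); P=cloud(c,d); q=near(P,*B(-90,0,0)[:2],125,118,146); d=q-H; A=np.c_[d@ux,np.ones(len(d))]
    k=abs(A[:,1])>0
    for i in range(6):
        w=np.linalg.lstsq(A[k],q[k,2],rcond=None)[0]; k=abs(A@w-q[:,2])<(6 if i<2 else 2.5)
    return w.round(4),k.sum()
E
cat > s4.py <<'E'
from h import *
p,o=pose(0,200,off=32); manip.move_ptp(p,o)
manip.move_l(pose(0,142,off=32)[0],rate=120); f0=s()["force"]; print(s()["t"],f0,slope())
print(manip.move_l(pose(0,125,off=32)[0],rate=12,threshold=19)); x=s(); print(x["tool_pos"],x["force"]-f0,slope())
E
python3 s4.py
```

```text
21.4083 [-0.0534511  -0.08562965 -1.17644462] (array([-5.070000e-02,  1.293065e+02]), np.int64(5213))
True
[500.45405628  -9.20858545 128.6416775 ] [-1.9676178   0.6914645  10.96313178] (array([-2.50000e-03,  1.29277e+02]), np.int64(5148))
```

```bash
cat > s5.py <<'E'
from h import *
f0=np.array([-.05,-.09,-1.18])
z=s()["tool_pos"][2]-0.8
manip.move_l(pose(0,z,off=32)[0],rate=8,threshold=12); x=s(); print(z,x["tool_pos"],x["force"]-f0,slope())
manip.move_l(pose(0,z,off=25)[0],rate=40); x=s(); print(x["tool_pos"][2],x["force"]-f0)
for th in np.arange(.1,1.0,.1):
    p,o=pose(th,z); manip.move_l(p,o,rate=50); x=s(); f=x["force"]-f0
    print(round(th,2),x["tool_pos"][2].round(2),f.round(1),"tan",tang(th,f).round(1))
    if tang(th,f)<-25: print("butt"); break
    if f[2]<15: z-=.4
    if f[2]>24: z+=.4
print(s()["t"],slope())
p,d=manip.grab_frame("side"); cv2.imwrite("pics/side5.png",cv2.resize(p[200:350,220:440,::-1],None,fx=3,fy=3,interpolation=cv2.INTER_CUBIC))
E
python3 s5.py
```

```text
127.8722772232861 [500.46063843  -9.21834519 128.47940271] [-5.79106685  1.08234419 15.09041296] (array([-1.000000e-03,  1.292874e+02]), np.int64(5198))
128.73653953580643 [-2.15108978  3.55572874 13.44483445]
0.1 128.74 [-0.7  4.6 11.9] tan -4.3
0.2 128.5 [-0.4  8.5 14.5] tan -7.9
0.3 128.44 [-0.6 11.4 18. ] tan -10.1
0.4 128.47 [ 1.5 10.3 15.2] tan -9.6
0.5 128.5 [ 2.5  8.2 15.1] tan -8.1
0.6 128.52 [ 3.4  6.1 13.3] tan -6.8
0.7 128.46 [ 3.7  7.7 16.2] tan -7.9
0.8 128.49 [ 5.1  6.9 16. ] tan -8.2
0.9 128.49 [ 5.2  5.5 13.1] tan -7.3
25.5167 (array([5.000000e-04, 1.294087e+02]), np.int64(4363))
```

View pics/side5.png

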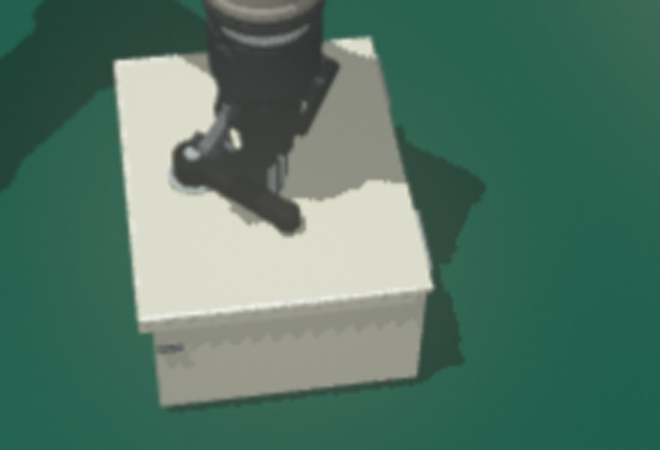

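The finger is beside the arm, and the lever has swung from hub (192,160) to tip (292,215) in the crop, so it is well past the keeper's edge. Next I ease off and check that the lid is caught.

```bash
cat > s6.py <<'E'
from h import *
uv=np.array([(190,152),(292,213)])/3+[220,200]; X=ray("side",uv,152); e=X[1]-X[0]; print("lever",-np.arctan2(e@uy,e@ux),np.hypot(*e[:2]))
p,o=pose(.9,128); 
q=s()["tool_pos"]; manip.move_l([q[0],q[1],138],rate=25); x=s(); print(x["force"],x["t"],slope())
f0=np.array([-.05,-.09,-1.18])
last=None
for th in np.arange(.94,1.3,.04):
    p,o=pose(th,138); manip.move_l(p,o,rate=30); x=s(); f=x["force"]-f0; sl=slope()
    print(round(th,2),f.round(1),"tan",tang(th,f).round(1),sl)
    if sl[0][0]<-.02 or tang(th,f)<-9: print("stop"); break
print(s()["t"])
E
python3 s6.py
```

```text
lever 0.8004083423528096 92.32177319484121
[1.81515598 1.16887995 0.49815814] 26.2583 (array([-1.31000e-02,  1.29298e+02]), np.int64(4417))
0.94 [ 3.7 -0.1  0.9] tan -3.2 (array([-1.240000e-02,  1.293201e+02]), np.int64(4346))
0.98 [4.5 0.1 1.7] tan -4.1 (array([-1.170000e-02,  1.293802e+02]), np.int64(4388))
1.02 [ 4.5 -0.8  1.2] tan -3.8 (array([-1.150000e-02,  1.294247e+02]), np.int64(4355))
1.06 [ 5.3 -1.9  2.2] tan -4.2 (array([-1.200000e-02,  1.293067e+02]), np.int64(4276))
1.1 [ 4.3 -0.4  2.7] tan -3.9 (array([-1.21000e-02,  1.29316e+02]), np.int64(4221))
1.14 [ 4.1 -1.2  1.8] tan -3.6 (array([-1.220000e-02,  1.292832e+02]), np.int64(4199))
1.18 [ 3.7 -1.1  2.4] tan -3.3 (array([-1.270000e-02,  1.293326e+02]), np.int64(4199))
1.22 [ 4.1 -0.6  2.9] tan -3.9 (array([-1.210000e-02,  1.292935e+02]), np.int64(4174))
1.26 [ 2.7 -0.2  2.9] tan -2.6 (array([-1.190000e-02,  1.293853e+02]), np.int64(4120))
1.3 [ 2.2 -0.6  1.8] tan -2.1 (array([-1.160000e-02,  1.294359e+02]), np.int64(4113))
29.4167
```

```bash
cat > s7.py <<'E'
from h import *
f0=np.array([-.05,-.09,-1.18])
for th in np.arange(1.33,2.05,.03):
    p,o=pose(th,138); manip.move_l(p,o,rate=30); x=s(); f=x["force"]-f0; sl=slope()
    print(round(th,2),f.round(1),"tan",tang(th,f).round(1),sl)
    if sl[0][0]<-.02 or tang(th,f)<-9: print("stop"); break
print(s()["t"],slope(),slope())
E
python3 s7.py
```

```text
1.33 [ 3.2 -1.9  2.4] tan -2.9 (array([-1.290000e-02,  1.293186e+02]), np.int64(4060))
1.36 [ 3.  -0.7  3.2] tan -2.9 (array([-1.430000e-02,  1.293408e+02]), np.int64(4063))
1.39 [ 2.6 -0.2  2.6] tan -2.6 (array([-3.30000e-02,  1.29266e+02]), np.int64(4061))
stop
30.3167 (array([-3.280000e-02,  1.293712e+02]), np.int64(4042)) (array([-3.360000e-02,  1.292747e+02]), np.int64(4017))
```

The lid sprang up to 0.033, which matches the locked angle. I back off and verify.

```bash
cat > s8.py <<'E'
from h import *
manip.move_l(pose(1.39,138,off=32)[0],rate=60); q=s()["tool_pos"]
manip.move_l([q[0],q[1],260],rate=150); manip.move_l(B(-150,320,300),rate=250); manip.sleep(.5)
print(s()["t"],slope("side"),slope("top"),s()["force"])
p,d=manip.grab_frame("top"); cv2.imwrite("pics/end.png",p[:,:,::-1])
E
python3 s8.py
```

```text
Traceback (most recent call last):
  File "s8.py", line 3, in <module>
    manip.move_l([q[0],q[1],260],rate=150); manip.move_l(B(-150,320,300),rate=250); manip.sleep(.5)
                                            ~~~~~~~~~~~~^^^^^^^^^^^^^^^^^^^^^^^^^^
bench.MotionError: the arm cannot follow that straight line within its joint ranges
```

```bash
cat > s9.py <<'E'
from h import *
manip.move_ptp([300,450,300],[pi,0,1.5]); manip.sleep(.5)
print(s()["t"],slope("side"),slope("top"),s()["force"])
p,d=manip.grab_frame("top"); cv2.imwrite("pics/end.png",p[:,:,::-1])
E
python3 s9.py
```

```text
34.2167 (array([-3.380000e-02,  1.293225e+02]), np.int64(5669)) (array([-3.320000e-02,  1.297157e+02]), np.int64(11172)) [ 0.06205828 -0.19233166 -0.10160651]
```

View pics/end.png

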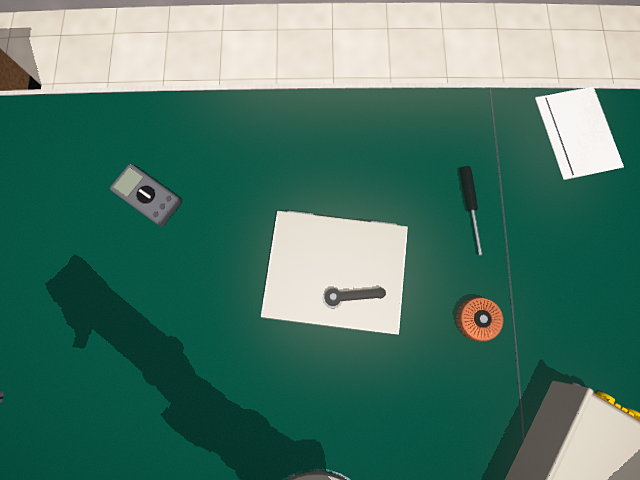

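The box is shut, with the lever turned from hub (333,296) to tip (381,293). The lid angle is 0.033 with the arm clear, and the bystanders have not moved.

```bash
python3 -c "
from bench import manip
print(manip.job_done())"
```

```text
the job is handed in; nothing more can be done
None
```

The transformer is in the reject box and the lid is locked: with the arm clear it stays at about 0.033 rad, the locked angle. The toroid, multimeter and screwdriver were not touched, and I handed the job in at about 34 s.

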